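# Clamp a tube rack on the shaker platform

### The arm

A 6-joint arm with a two-finger parallel gripper is mounted at the origin on a cart in front of the work surface, level with it; the furniture and walls round the work are solid. World frame = base frame: x ahead of the robot, y to its left, z up, the work surface at z = 0. Lengths are in mm, angles in rad, forces in N, time in s.
With the tool pointing down it reaches from about 350 to 875 mm from the base axis. Payload 4.2 kg.
Tool frame: the origin (TCP) lies at the very end of the fingers, on their centre line; the grasp point (between the pads) lies 19 mm behind it; z points along the fingers, y is the direction in which the jaws open and shut (so a half turn about z gives the same grasp; the last joint's range is limited). The gripper opens to 85 mm and grips with 20 to 120 N. Pads are 22 mm wide; open, the fingers measure 114 mm over their backs; the gripper's body (76 mm by 85 mm) begins 54 mm behind the grasp point. The pads swing forward as they close: fully open they stand 13 mm farther back than shut.
Start: joints at [1.433, 0.385, 0.008, 0, -1.194, -0.259], TCP at [241.51, 576.431, 231.312] pointing down, gripper open.
Joint ranges: [-3.14, 3.14], [-1.21, 2.06], [-1.07, 1.41], [-3.16, 2.05], [-2.99, -0.16], [-3.1, 3.1]. Speed limits (rad/s): [2.79, 2.79, 3.14, 3.14, 3.14, 3.14].

### API

Orientations are given as a unit quaternion [x, y, z, w].
In Python, from bench import arm gives the robot as it stands.
- The arm moves only by the tool apply_moves, never from a script. Its argument "plan" is one flat list of numbers, 5 for each row, row after row: the gripper's target within -1 to 1 (shut at 1, half-way at 0, fully open at -1), then the shift along the world's x, y, z in m, then the turn about the world's z in degrees. A call has 1 to 8 rows; each row is the pose to reach, as a shift and turn from the pose commanded when the call began; what a row does not reach only later rows make up. A row lasts 1/12 s, in which the tool goes at most 41.7 mm and 7.16 degrees, less where a joint would pass 70% of its speed; a pose out of reach is approached as far as the arm can. A call with a gripper value outside its range is refused whole. The fingers move at their own pace and stop on an object; the grip force is fixed at half the most. Time passes only in rows, so rows that repeat a pose let the fingers close. It gives the time, the measured TCP pose, the force and the opening at its end, in the units of the state.
- arm.read_state(): the state, without advancing time (a new reading comes with each control period).
- arm.get_image(name): name is "side" or "top" or "wrist"; returns a dict with "color" (400x640x3 uint8, red, green, blue), "range_z" (400x640 float32, mm along the optical axis (not along the pixel's ray), 0 where there is no reading), "camera_matrix" (3x3 intrinsics, pixels), "camera_from_world" (4x4, takes a point from world to camera coordinates); the wrist camera has in their place "mount" (4x4, takes a point from camera to tool coordinates, whose origin is the TCP and whose axes are the flange's). Camera axes: x right, y down, z forward; pixel columns grow to the right and rows downward; lengths in mm; the calibration is good to about 2 mm. A picture is of the moment at which its call begins: read the wrist's pose just before it.
- arm.job_done(): hands the job in, once; it reports no verdict.
The state is a dict: "clock": time; "joints": joint angles; "joint_vel": joint speeds; "joint_efforts": joint torques, N m; "position": TCP position; "ee_rot": TCP orientation; "contact_force": force on the tool from outside, world axes, zero at the start; "wrist_torque": the same for the moment, N m; "gripper_width": finger opening in mm.
Only numpy, scipy, OpenCV 4.12 (cv2) and the standard library are available. Lean on these libraries where they do the work, as an engineer would, in place of code of your own. Each camera call takes 0.05 s, during which the arm holds its last target.

### The job

Make the tube rack fast on the orbital shaker. Push the jaw of the slotted clamp arm away from you until the rack is held without play between the jaw and the back stop, screw the arm's cam-lever bolt in (clockwise, by its upright lever) until it is snug on the arm but not forced, then fold the lever down flat. Leave the things lying beside the shaker where they are.

Things in the scene. Friction and masses are not known exactly. Their poses are not given: they have to be found in the camera images.
- shaker: orbital shaker, fixed on the bench, place and yaw vary: white housing 240 x 176 mm, black control panel on its front, aluminium platform 264 x 196 mm on top with a black rubber mat whose surface is 84 mm above the bench. Origin: centre of the underside. x points from the panel to the back stop (within 0.3 rad of straight away from the robot), z up
- tube_rack: pink tube rack with a clear lid (closed, fixed), 94 x 123 x 49 mm, loose on the platform mat in front of the back stop. Origin: centre of the underside; x is the short side and points to the back stop when the rack stands square. Its back reaches 44 mm behind the origin; in front a latch tab, 16 mm wide, reaches 47 mm before it
- stop_face (a point): middle of the padded front face of the back stop, a fixed upright wall 34 mm high across the far end of the platform; axes as the shaker
- jaw_slide (a joint): how far (m) the clamp arm is drawn back from where the rack is held between jaw and back stop: 0 held, 0.014 to 0.028 at the start. The arm is a flat slotted aluminium bar 42 mm wide and 8 mm thick lying on the mat; it slides along the shaker's x at 2 to 3 N, some 2 N more once it pushes the rack
- jaw_face (a point): middle of the rubber face of the jaw, the upright plate (100 mm wide, 13 mm thick, its top 49 mm above the mat) on the far end of the clamp arm; axes as the shaker. Moves with the arm
- jaw_back (a point): point on the back of the jaw (the side towards the robot and the bolt), in its middle, 40 mm above the mat and 9 mm below the jaw's top edge: push here in the shaker's x direction. The bolt's axis is 55 to 84 mm from it
- clamp_bolt (a joint): turn (rad) of the upright clamp bolt through the arm's slot; grows as it is screwed in, clockwise seen from above; 10 mm a turn, so the head sinks 1.6 mm a radian. 1 to 4 rad to go at the start; where it comes snug differs and must be felt. Runs almost free (0.05 N m); once the foot bears on the arm the torque rises about 0.5 N m a radian. Snug: 0.2 to 0.6 N m; over 1 N m is forced
- bolt_pivot (a point): centre of the pin on which the lever folds, in the bolt's head, on the bolt's axis, about 24 mm above the underside of the bolt's foot (some 120 mm above the bench). Turns with the bolt: its x axis is level and is the way the lever folds, its y axis runs along the pin, z up
- clamp_lever (a joint): fold (rad) of the lever: 0 upright on the bolt's axis (start), 1.52 folded flat, against its stop. When the bolt is snug it folds to the front of the shaker, within about 1 rad. Friction holds it where it is left; folding takes 0.35 N m at first, rising to about 0.5 N m if the bolt is snug. Its cam pushes the foot 3 mm further down
- lever_tip (a point): free end of the lever, 82 mm from the pin; z runs along the lever away from the pin. The lever is a bright steel bar 22 mm wide (along the pin) and 10 mm thick (along bolt_pivot's x when upright), with a wider head within 24 mm of the pin and a rounded end 12 mm thick
- bolt_foot: steel washer foot, 42 mm across and 5.5 mm thick, at the bottom of the bolt's head; bears on the arm when the bolt is screwed in. Origin: centre of its underside
- clamp_arm: the clamp arm: flat slotted aluminium bar 130 mm long with the upright jaw at its far end; the bolt's foot bears on two steel strips along its slot, 8.5 mm above the mat. Origin: under the middle of the jaw's rubber face, on the mat; axes as the shaker
- tube50_a: bystander: 50 ml tube with a blue cap, 34 x 117 x 35 mm, lying on the bench left of the shaker. Origin: centre of its underside
- slide_box: bystander: green slide box 34 x 87 x 35 mm on the bench right of the shaker. Origin: centre of its underside
- timer: bystander: white bench timer 62 x 66 x 17 mm on the bench left of the shaker, beyond the tube. Origin: centre of its underside

How it is judged (in metres and radians):
On the way, in this order (a step that is already met when the one before it is completed fails the run):
1. the jaw has been pushed up so that the rack is held between jaw and back stop (x of tube_rack in the frame of jaw_face below 0.05 m and x of tube_rack in the frame of stop_face above -0.047 m), for 0.2 s.
2. the bolt is snug on the arm with its lever still open (contact force between bolt_foot and clamp_arm above 8 N and value of joint clamp_lever below 0.4 rad), for 0.2 s.
At the end, for the whole second after the job is handed in: the lever is folded flat (within 0.17 rad of its stop), the bolt's foot presses on the arm with more than 45 N, and the rack stands level and at rest on the platform with less than 3 mm of play at the jaw and at the back stop (all of step 1 and value of joint clamp_lever above 1.35 rad and contact force between bolt_foot and clamp_arm above 45 N and angle between tube_rack's own z axis and vertical below 0.05 rad and linear speed of tube_rack below 0.02 m/s); the robot touches nothing.
It fails at once if the bolt was forced: its foot pressed on the arm with more than 120 N (contact force between bolt_foot and clamp_arm above 120 N).
It fails at once if a thing beside the shaker was shifted by more than 30 mm (distance of any of tube50_a, slide_box, timer from where it was at the start of the episode above 0.03 m).
It also fails if it takes over 69 s, if anything falls off the work surface, if the arm or the gripper's body presses on something with over 40 N, if the wrist force passes 120 N, or if a joint passes its speed limit or range.

## Working session

There is one attempt and no reset: what is moved stays moved. The work goes in short steps, Python scripts to look and compute and a tool call to move; the robot and the scene stay as the last step left them, time stands still between calls to the robot, and variables do not carry over. Pictures are saved under pics/ and viewed, and the job is handed in when it is done.

Besides the shell and the picture viewer there is one more tool, called after "Emit:" in YAML: its name, and indented under it one key for each argument. apply_moves: Moves the arm, as the interface text tells. Its arguments: {"type":"object","properties":{"plan":{"type":"array","items":{"type":"number"}}},"required":["plan"]}

```bash
mkdir -p pics; ls; cat > h.py <<'E'
import numpy as np,cv2
from bench import arm
def snap(n,tag):
    s=arm.read_state(); im=arm.get_image(n)
    cv2.imwrite(f'pics/{tag}.png',im['color'][:,:,::-1])
    np.savez(f'pics/{tag}.npz',pos=s['position'],rot=s['ee_rot'],**im)
    return s,im
def world(im,T_cw=None):
    K=im['camera_matrix'];z=im['range_z']
    v,u=np.mgrid[:z.shape[0],:z.shape[1]]
    P=np.stack([(u-K[0,2])/K[0,0]*z,(v-K[1,2])/K[1,1]*z,z,np.ones_like(z)],-1)
    T=np.linalg.inv(im['camera_from_world']) if T_cw is None else T_cw
    return (P@T.T)[...,:3]
E
python3 - <<'E'
from h import *
s,_=snap('top','t0');snap('side','s0')
print(s)
E
```

```text
pics
{'clock': 0.0, 'joints': array([ 1.43260355e+00,  3.85555608e-01,  6.59971693e-03, -5.11313560e-04,
       -1.19399997e+00, -2.58655051e-01]), 'joint_vel': array([-0.00333531, -0.00111377,  0.00073329, -0.00098616,  0.00040257,
        0.00176044]), 'joint_efforts': array([-9.46954460e-04, -3.92288840e+01,  1.88403922e+01,  4.18649286e+00,
       -4.63301971e-03,  1.03801221e-05]), 'position': array([241.29046176, 575.89669606, 230.21011679]), 'ee_rot': array([ 9.80359284e-01, -1.97216766e-01, -1.72193254e-04,  1.09211007e-03]), 'contact_force': array([ 0.94945049, -0.30711881,  0.33272308]), 'wrist_torque': array([-0.01735871,  0.05910879,  0.00263412]), 'gripper_width': 85.51631642405796}
```

View pics/t0.png

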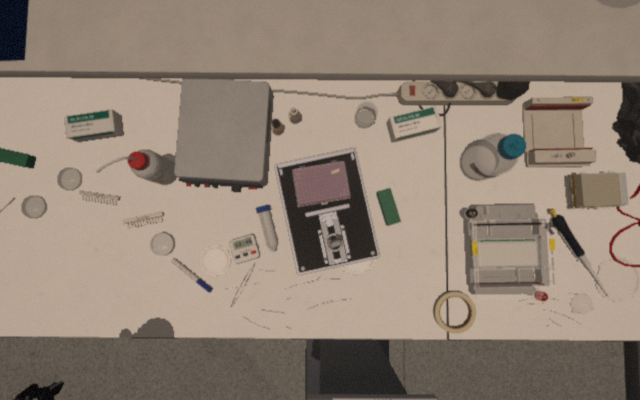

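View pics/s0.png

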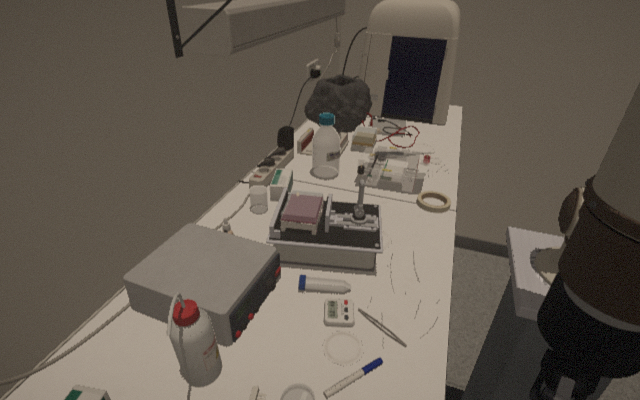

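The top view shows the shaker at about (327,210), yawed slightly left. The jaw is at (327,210), the bolt at about (335,240) and the rack at (321,185). In the side view the upright lever is at (361,190).

```bash
python3 - <<'E'
from h import *
d=np.load('pics/t0.npz');W=world(d)
c=d['color'];crop=c[140:280,265:390,::-1]
cv2.imwrite('pics/t0c.png',cv2.resize(crop,None,fx=4.2,fy=4.2,interpolation=cv2.INTER_NEAREST))
print(W[210,327],W[185,321],W[240,335],W[300,450])
z=W[...,2]; 
# mat plane region
m=((z>70)&(z<200)); m[:, :270]=0;m[:,390:]=0;m[:140]=0;m[280:]=0
n,l,st,ce=cv2.connectedComponentsWithStats(m.astype(np.uint8))
i=1+np.argmax(st[1:,4]);pts=W[l==i]
r=cv2.minAreaRect(pts[:,:2].astype(np.float32));print(r,cv2.boxPoints(r))
for rr in range(205,275,3): print(rr,W[rr,315:352:2,2].astype(int))
d=np.load('pics/s0.npz');c=d['color']
cv2.imwrite('pics/s0c.png',cv2.resize(c[150:280,255:400,::-1],None,fx=4.5,fy=4.5,interpolation=cv2.INTER_CUBIC))
E
```

```text
[598.53157655 115.15048644 133.50294558] [653.65289413 128.74332921 133.82063768] [534.28748164 100.4117282  201.83489487] [ 3.84711030e+02 -1.94279482e+02 -1.15920991e-02]
((601.9014892578125, 115.94709014892578), (264.6593933105469, 196.27728271484375), 12.824836730957031) [[451.08905  182.2641  ]
 [494.65692   -9.116688]
 [752.7139    49.63008 ]
 [709.14606  241.01086 ]]
205 [ 86  83  84  85  83  84  86 127 126 125 126 131 134 136 136 132 132 131
  86]
208 [ 85 124 127 127 126 132 134 132 132 129 133 134 133 129 118  95  85  80
  86]
211 [135 134 132 136 135 132 131 124  98 101 106  82  83  81  80  84  83  82
  86]
214 [127  99 104 101  94  92  92  94  91  95 105  85  83  85  89  86  84  84
  82]
217 [  85   86   90  103   92   93   90   88   92   93   93   91 1080   85
   81   85   83   85   82]
220 [84 86 84 88 92 88 90 91 91 92 91 89 83 84 83 85 87 83 85]
223 [83 85 85 90 93 91 92 88 92 95 93 87 85 84 85 84 86 84 83]
226 [  87   82   86   94 1080   90   87   87   83   85   93   93   92   90
   90   85   86   83   85]
229 [83 82 92 84 95 93 86 81 84 84 94 94 91 94 93 82 88 82 85
[... 444 characters left out ...]
9 112  99  94  91  91  92  85
  85]
250 [ 85  84  84  84  88  87  96  92  99  97 102 102  93  91  94  87  93  87
  90]
253 [82 84 86 87 89 94 89 93 91 86 84 86 86 91 90 90 92 92 82]
256 [82 83 85 80 91 91 88 92 92 84 87 85 85 94 94 93 94 94 86]
259 [83 86 86 85 85 94 85 94 93 95 91 92 93 91 94 93 84 82 86]
262 [86 82 85 82 85 90 85 91 91 93 93 90 85 89 85 81 82 82 81]
265 [83 83 85 85 88 82 83 86 86 84 80 78 81 80  0  3  0  3  0]
268 [  82   82   79   79   81   83   79    2    0    0    5    1    1    0
    6    1    0    3 1080]
271 [-2  2  0  0  0  1 -2 -1  4  2  3  0  1 -2  0  0  1  3  1]
274 [   2    0    1   -3    1 1080    1    0    1   -1    0   -1    0    2
    0 1080    0    0    0]
```

View pics/t0c.png

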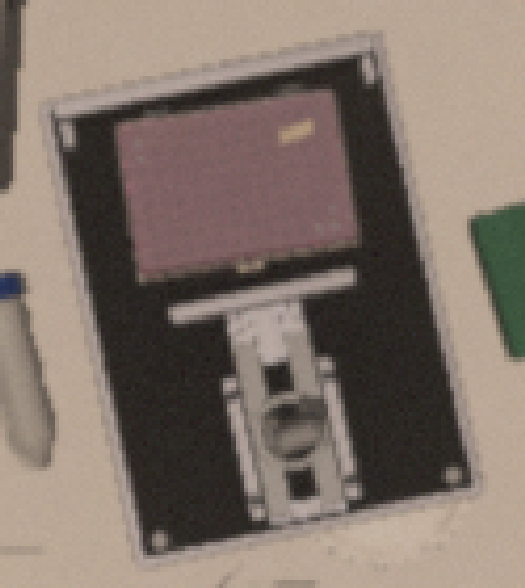

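View pics/s0c.png

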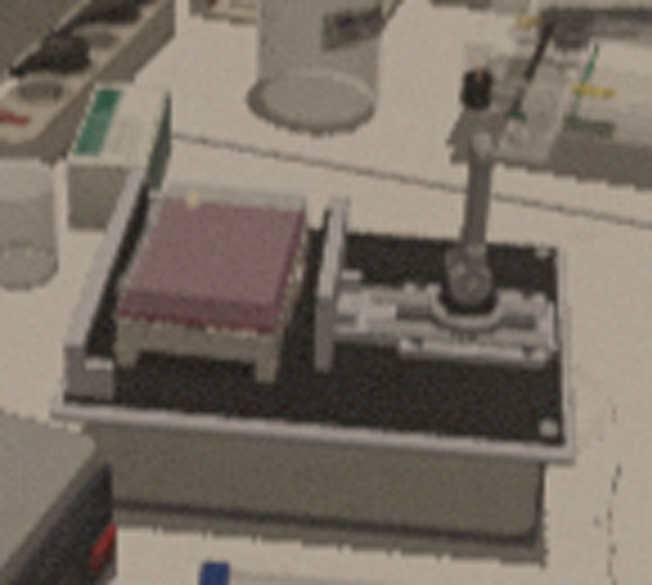

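```bash
python3 - <<'E'
from h import *
d=np.load('pics/t0.npz');W=world(d)
th=np.radians(12.82);u=np.array([np.cos(th),np.sin(th)]);v=np.array([-u[1],u[0]]);c0=np.array([601.9,115.95])
A=(W[...,:2]-c0)
X=A@u;Y=A@v;Z=W[...,2]
win=(abs(X)<132)&(abs(Y)<98)
def st(m,n):
    print(n,m.sum(),'x',np.percentile(X[m],[1,5,50,95,99]).round(1),'y',np.percentile(Y[m],[1,5,50,95,99]).round(1),'z',np.median(Z[m]).round(1))
st(win&(Z>190),'tip')
st(win&(Z>122)&(Z<145)&(X<15)&(X>-30),'jaw')
st(win&(Z>120)&(Z<145)&(X>15),'rack')
st(win&(Z>115)&(Z<145)&(X>100),'stop')
m=win&(Z>125)&(Z<145)&(X>15)&(X<110); r=cv2.minAreaRect(np.c_[X[m],Y[m]].astype(np.float32));print(r)
s=np.load('pics/s0.npz');W=world(s);A=(W[...,:2]-c0);X=A@u;Y=A@v;Z=W[...,2];win=(abs(X)<132)&(abs(Y)<98)
for a in range(120,206,10): st(win&(Z>a)&(Z<a+10)&(X<-30),'s%d'%a)
st(win&(Z>105)&(Z<145)&(X<30)&(X>-30),'sjaw')
im=arm.get_image('wrist');print(im['mount'].round(3),im['camera_matrix'])
E
```

```text
tip 2805 x [-75.7 -43.7 115.2 130.7 131.8] y [-96.9 -92.2 -24.   35.8  35.8] z 612.2
jaw 260 x [-6.2 -5.9 -0.3  6.   6.7] y [-48.4 -43.9  -0.1  43.9  48.4] z 132.2
rack 2021 x [ 19.   22.4  60.3  98.6 120. ] y [-58.3 -52.7   0.7  54.1  59.3] z 132.0
stop 408 x [100.2 101.7 118.4 123.9 124.6] y [-85.4 -76.9   2.   77.4  85.3] z 118.3
((59.96780014038086, 0.24431991577148438), (118.09046173095703, 82.20330810546875), 87.5714111328125)
s120 53 x [-85.9 -85.5 -71.6 -64.3 -63.9] y [-12.1  -8.5  11.6  15.4  16.7] z 126.0
s130 26 x [-82.7 -82.5 -75.8 -68.9 -68.3] y [-10.3  -6.4  11.5  14.   14.4] z 134.2
s140 25 x [-81.8 -81.6 -75.1 -71.9 -70.4] y [-7.7  2.2  9.4 14.1 14.9] z 144.9
s150 17 x [-81.  -80.8 -75.9 -71.2 -71.1] y [-0.9 -0.7  9.4 11.8 11.8] z 154.7
s160 21 x [-82.1 -82.  -75.5 -70.7 -70.6] y [-6.8 -4.2  8.9 11.1 12.1] z 163.8
s170 21 x [-81.6 -81.5 -76.6 -71.9 -71.8] y [ 2.4  3.4  9.7 11.4 11.6] z 174.6
s180 21 x [-80.7 -80.5 -75.7 -71.1 -70.9] y [-4.6 -3.7  9.4 11.6 13.1] z 185.6
s190 22 x [-82.1 -81.9 -76.2 -70.2 -70.1] y [-6.1 -3.9  9.8 11.2 11.7] z 195.6
s200 20 x [-81.3 -81.3 -76.6 -72.2 -72.1] y [-7.  -5.7  4.4 11.4 12.4] z 200.9
sjaw 440 x [-7.5 -7.1 16.8 28.6 29.4] y [-52.2 -45.   16.   59.8  62. ] z 129.0
[[ 1.00000e-03 -9.64000e-01 -2.67000e-01  6.61250e+01]
 [ 1.00000e+00  1.00000e-03  1.00000e-03 -1.01400e+00]
 [-1.00000e-03 -2.67000e-01  9.64000e-01 -1.42116e+02]
 [ 0.00000e+00  0.00000e+00  0.00000e+00  1.00000e+00]] [[318.58057756   0.         315.90178556]
 [  0.         318.58057756 201.62247775]
 [  0.           0.           1.        ]]
```

```bash
cat >> h.py <<'E'
th=np.radians(12.82);u=np.array([np.cos(th),np.sin(th)]);v=np.array([-u[1],u[0]]);c0=np.array([601.9,115.95])
def sh(W):
    A=W[...,:2]-c0; return A@u,A@v,W[...,2]
def w(x,y): return c0+x*u+y*v
E
python3 - <<'E'
from h import *
d=np.load('pics/t0.npz');X,Y,Z=sh(world(d))
m=(abs(X+76)<25)&(abs(Y)<25)&(Z>190)&(Z<215)
print(m.sum(),np.c_[X[m],Y[m],Z[m]].round(1))
print('push pt',w(-6.5,0),'tip',w(-76,0))
d=np.load('pics/s0.npz');T=np.linalg.inv(d['camera_from_world']);print('side cam',sh(T[:3,3]), T[:3,3])
E
```

```text
66 [[-6.850e+01 -4.900e+00  1.937e+02]
 [-6.880e+01 -6.700e+00  1.975e+02]
 [-6.920e+01 -8.700e+00  1.992e+02]
 [-6.940e+01 -1.000e-01  2.018e+02]
 [-6.990e+01 -2.300e+00  1.989e+02]
 [-7.020e+01 -4.100e+00  2.025e+02]
 [-7.070e+01 -6.100e+00  2.020e+02]
 [-7.120e+01 -8.200e+00  2.003e+02]
 [-7.160e+01 -1.020e+01  2.000e+02]
 [-7.010e+01  6.200e+00  2.005e+02]
 [-7.050e+01  4.200e+00  2.008e+02]
 [-7.100e+01  2.200e+00  1.989e+02]
 [-7.140e+01  3.000e-01  2.016e+02]
 [-7.180e+01 -1.800e+00  2.001e+02]
 [-7.220e+01 -3.700e+00  2.020e+02]
 [-7.270e+01 -5.700e+00  2.014e+02]
 [-7.310e+01 -7.700e+00  2.006e+02]
 [-7.340e+01 -9.500e+00  2.040e+02]
 [-7.400e+01 -1.170e+01  2.003e+02]
 [-7.160e+01  8.600e+00  2.003e+02]
 [-7.200e+01  6.700e+00  2.023e+02]
 [-7.250e+01  4.700e+00  2.016e+02]
 [-7.290e+01  2.700e+00  2.016e+02]
 [-7.330e+01  8.000e-01  2.026e+02]
 [-7.380e+01 -1.300e+00  2.018e+02]
 [-7.420e+01 -3.200e+00  2.020e+02]
 [-7.460e+01 -5.200e+00  2.019e+02]
 [-7.500e+01 -7.200e+00  2.027e+02]
 [-7.560e+01 -9.300e+00  1.988e+02]
 [-7.600e+01 -1.130e+01  1.987e+02]
 [-7.330e+01  1.0
[... 783 characters left out ...]
e+01 -8.300e+00  2.017e+02]
 [-7.720e+01  1.190e+01  1.995e+02]
 [-7.750e+01  1.000e+01  2.023e+02]
 [-7.800e+01  7.900e+00  1.999e+02]
 [-7.830e+01  6.100e+00  2.040e+02]
 [-7.880e+01  4.000e+00  2.023e+02]
 [-7.920e+01  2.100e+00  2.021e+02]
 [-7.960e+01  1.000e-01  2.036e+02]
 [-8.020e+01 -2.000e+00  1.993e+02]
 [-7.960e+01  1.030e+01  1.977e+02]
 [-8.010e+01  8.300e+00  1.979e+02]
 [-8.030e+01  6.500e+00  2.027e+02]
 [-8.090e+01  4.400e+00  1.989e+02]
 [-8.140e+01  2.300e+00  1.973e+02]]
push pt [595.56203226 114.50772231] tip [527.79453105  99.08644547]
side cam (np.float64(-48.530131811447575), np.float64(753.1466880488035), array(611.54677163)) [387.4647576  839.55392082 611.54677163]
```

Emit:
apply_moves:
  plan: [1,0.02,-0.03,0.02,6,1,0.04,-0.06,0.04,12,1,0.06,-0.09,0.06,18,1,0.08,-0.12,0.07,24,1,0.1,-0.15,0.07,30,1,0.12,-0.18,0.07,35.5,1,0.14,-0.21,0.07,35.5,1,0.16,-0.24,0.07,35.5]

```text
clock: 0.82
position: [401.9, 334.7, 301.3]
ee_rot: [0.994, 0.111, -0.0, -0.0]
contact_force: [2.2, -0.5, -0.5]
gripper_width: 0.4
```

Emit:
apply_moves:
  plan: [1,0.022,-0.028,0,0,1,0.044,-0.056,0,0,1,0.066,-0.084,0,0,1,0.088,-0.112,0,0,1,0.11,-0.14,0,0,1,0.13,-0.17,0,0,1,0.15,-0.2,0,0,1,0.16,-0.215,0,0]

```text
clock: 1.48
position: [562.8, 118.4, 300.7]
ee_rot: [0.994, 0.11, -0.0, 0.0]
contact_force: [-0.4, -0.2, 0.8]
gripper_width: -0.1
```

```bash
python3 - <<'E'
from h import *
from scipy.spatial.transform import Rotation as R
s,im=snap('wrist','w1')
print(s['clock'],s['position'],R.from_quat(s['ee_rot']).as_matrix().round(3),s['joints'],s['contact_force'],s['wrist_torque'],s['gripper_width'])
E
```

```text
1.4833 [562.76853642 118.43286361 300.708506  ] [[ 0.976  0.218 -0.001]
 [ 0.218 -0.976 -0.001]
 [-0.001  0.001 -1.   ]] [ 4.89216232e-01  2.59704845e-01  2.49738248e-04  4.28509690e-04
 -1.31252129e+00  1.30152331e+00] [-0.36758498 -0.15621002  0.75809351] [ 0.06185085  0.00304099 -0.07034512] -0.08980822627679155
```

View pics/w1.png

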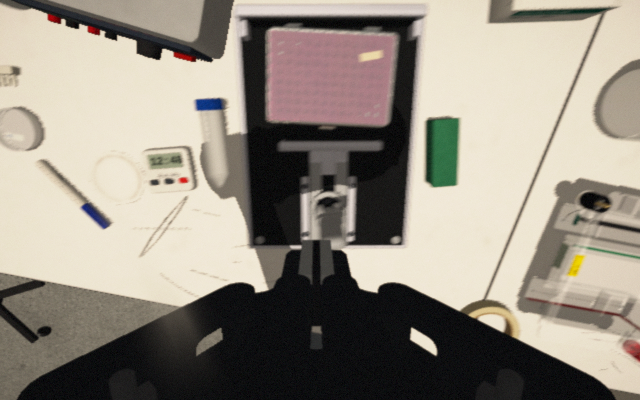

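The wrist view shows the jaw at about (330,146), the lever tip at about (330,205), and the rack square and clear of the jaw at (332,77).

```bash
cat >> h.py <<'E'
from scipy.spatial.transform import Rotation as R
def wristW(s,im):
    T=np.eye(4);T[:3,:3]=R.from_quat(s['ee_rot']).as_matrix();T[:3,3]=s['position']
    return world(im,T@im['mount'])
E
python3 - <<'E'
from h import *
d=np.load('pics/w1.npz');X,Y,Z=sh(wristW(dict(ee_rot=d['rot'],position=d['pos']),d))
def st(m,n):
    print(n,m.sum(),'x',np.percentile(X[m],[1,5,50,95,99]).round(1),'y',np.percentile(Y[m],[1,5,50,95,99]).round(1),'z',np.median(Z[m]).round(1))
st((abs(X)<18)&(abs(Y)<70)&(Z>125)&(Z<145),'jaw')
m=(abs(X+76)<22)&(abs(Y)<25)&(Z>193)&(Z<212);st(m,'tip');print(cv2.minAreaRect(np.c_[X[m],Y[m]].astype(np.float32)))
m=(X>15)&(X<110)&(abs(Y)<75)&(Z>122)&(Z<145);st(m,'rack');print(cv2.minAreaRect(np.c_[X[m],Y[m]].astype(np.float32)))
m=(X>115)&(X<140)&(abs(Y)<95)&(Z>105)&(Z<130);st(m,'stop')
d=np.load('pics/t0.npz');X,Y,Z=sh(world(d));m=(abs(X+76)<25)&(abs(Y)<25)&(Z>190)&(Z<215)
print(cv2.minAreaRect(np.c_[X[m],Y[m]].astype(np.float32)))
P=np.c_[X[m],Y[m]];e=np.linalg.eigh(np.cov(P.T));print(P.mean(0),e)
E
```

```text
jaw 1267 x [-6.3 -6.1 -0.4  5.   6. ] y [-46.8 -42.8   2.2  44.9  49.6] z 131.9
tip 221 x [-78.7 -77.9 -71.5 -69.  -68.7] y [-9.9 -9.  -3.1  7.4 10.6] z 199.5
((-72.74794006347656, 0.6373586654663086), (21.953577041625977, 10.720605850219727), 80.31507110595703)
rack 11749 x [20.1 23.9 61.9 96.1 99.6] y [-55.1 -50.3   1.7  53.1  57.8] z 131.2
((61.203330993652344, 1.4144935607910156), (115.76043701171875, 84.59224700927734), 87.61773681640625)
stop 2172 x [115.1 115.4 119.4 123.6 124. ] y [-84.5 -77.3   1.8  80.1  86.7] z 117.4
((-75.1583023071289, 0.15990924835205078), (11.75039005279541, 23.787080764770508), 8.096551895141602)
[-7.49803767e+01 -1.87913809e-02] EighResult(eigenvalues=array([11.03980272, 44.5179147 ]), eigenvectors=array([[-0.99202482, -0.12604264],
       [-0.12604264,  0.99202482]]))
```

Emit:
apply_moves:
  plan: [1,0.019,-0.01,-0.02,0,1,0.019,-0.01,-0.05,0,1,0.019,-0.01,-0.08,0,1,0.019,-0.01,-0.09,0,1,0.019,-0.01,-0.09,0,1,0.019,-0.01,-0.09,0]

```text
clock: 2.03
position: [580.9, 111.6, 212.0]
ee_rot: [0.994, 0.112, 0.0, 0.0]
contact_force: [0.0, -0.6, 1.3]
gripper_width: -0.3
```

```bash
python3 - <<'E'
from h import *
s=arm.read_state();p=s['position'];print(p,sh(p),s['contact_force'],R.from_quat(s['ee_rot']).as_matrix()[:,0])
E
```

```text
[580.90633397 111.64675762 211.9641383 ] (np.float64(-21.425176695649533), np.float64(0.4622899698312075), array(211.9641383)) [ 0.04357027 -0.57103341  1.26602202] [9.75092133e-01 2.21799870e-01 3.86077080e-04]
```

Well placed. Now I'll descend and take the first push steps.

Emit:
apply_moves:
  plan: [1,-0.001,-0.001,-0.03,0,1,-0.001,-0.001,-0.06,0,1,-0.001,-0.001,-0.08,0,1,-0.001,-0.001,-0.088,0,1,-0.001,-0.001,-0.088,0,1,-0.001,-0.001,-0.088,0]

```text
clock: 2.53
position: [581.0, 111.1, 125.4]
ee_rot: [0.994, 0.112, 0.002, -0.0]
contact_force: [-0.6, 0.1, 1.0]
gripper_width: 0.1
```

Emit:
apply_moves:
  plan: [1,0.001,0.0002,0,0,1,0.002,0.0005,0,0,1,0.003,0.0007,0,0,1,0.004,0.001,0,0,1,0.005,0.0011,0,0,1,0.006,0.0013,0,0,1,0.007,0.0015,0,0,1,0.008,0.0018,0,0]

```text
clock: 3.2
position: [586.8, 111.9, 123.2]
ee_rot: [0.994, 0.111, -0.001, 0.0]
contact_force: [-3.2, -0.8, 0.9]
gripper_width: 0.3
```

Emit:
apply_moves:
  plan: [1,0.001,0.0002,0,0,1,0.002,0.0005,0,0,1,0.003,0.0007,0,0,1,0.004,0.001,0,0,1,0.005,0.0011,0,0,1,0.006,0.0013,0,0,1,0.007,0.0015,0,0,1,0.008,0.0018,0,0]

```text
clock: 3.87
position: [595.4, 113.9, 123.2]
ee_rot: [0.994, 0.111, -0.0, 0.0]
contact_force: [-2.7, -1.8, 2.6]
gripper_width: -0.0
```

Emit:
apply_moves:
  plan: [1,0.001,0.0002,0,0,1,0.002,0.0005,0,0,1,0.003,0.0007,0,0,1,0.004,0.001,0,0]

```text
clock: 4.2
position: [597.8, 114.4, 123.2]
ee_rot: [0.994, 0.111, -0.002, 0.001]
contact_force: [-9.5, -1.5, 5.8]
gripper_width: 0.0
```

```bash
python3 - <<'E'
from h import *
s,im=snap('wrist','w2');p=s['position'];print(p,sh(p),s['contact_force'])
snap('side','s2')
E
```

```text
[597.80656131 114.36979513 123.15429793] (np.float64(-4.3420271718245305), np.float64(-0.6325249514870256), array(123.15429793)) [-9.54339817 -1.45537451  5.82375709]
```

View pics/w2.png

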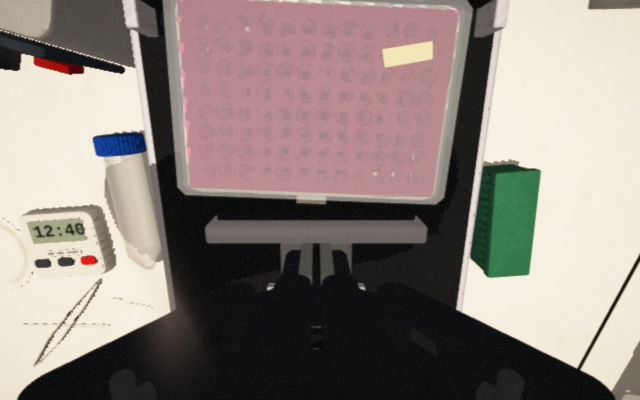

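Emit:
apply_moves:
  plan: [1,0.0005,0.0001,0,0,1,0.001,0.0002,0,0,1,0.001,0.0002,0,0]

```text
clock: 4.55
position: [597.9, 114.3, 123.2]
ee_rot: [0.994, 0.111, -0.003, 0.001]
contact_force: [-10.1, -1.6, 5.4]
gripper_width: 0.1
```

Emit:
apply_moves:
  plan: [1,0.0005,0.0001,0,0,1,0.001,0.0002,0,0,1,0.001,0.0002,0,0]

```text
clock: 4.8
position: [598.0, 114.3, 123.2]
ee_rot: [0.994, 0.111, -0.004, 0.001]
contact_force: [-11.7, -1.4, 7.6]
gripper_width: 0.1
```

```bash
python3 - <<'E'
from h import *
s,im=snap('wrist','w3');X,Y,Z=sh(wristW(s,im))
def st(m,n):
    print(n,m.sum(),'x',np.percentile(X[m],[1,5,50,95,99]).round(1),'y',np.percentile(Y[m],[1,5,50,95,99]).round(1),'z',np.median(Z[m]).round(1))
st((X>-2)&(X<22)&(abs(Y)<70)&(Z>127)&(Z<145)&(abs(Y)>20),'jaw')
m=(X>22.5)&(X<112)&(abs(Y)<75)&(Z>122)&(Z<145);st(m,'rack');print(cv2.minAreaRect(np.c_[X[m],Y[m]].astype(np.float32)))
m=(X>110)&(X<140)&(abs(Y)<95)&(Z>105)&(Z<130);st(m,'stop')
for rr in range(190,250,4): print(rr,X[rr,310].round(1),Y[rr,310].round(1),Z[rr,310].round(1), X[rr,350].round(1),Z[rr,350].round(1))
d=np.load('pics/s2.npz');cv2.imwrite('pics/s2c.png',cv2.resize(d['color'][150:280,255:400,::-1],None,fx=4.5,fy=4.5,interpolation=cv2.INTER_CUBIC))
E
```

```text
jaw 2708 x [ 6.9  7.5 12.1 15.1 15.4] y [-47.4 -45.1  21.1  47.3  49.8] z 132.1
rack 57519 x [ 27.4  31.6  69.8 100.3 102.7] y [-55.  -50.4   1.1  53.4  58.1] z 131.2
((65.97665405273438, 1.73565673828125), (116.61737060546875, 79.6521224975586), 87.7784423828125)
stop 1 x [110.4 110.4 110.4 110.4 110.4] y [-80.3 -80.3 -80.3 -80.3 -80.3] z 105.0
190 30.7 3.4 130.1 30.7 130.1
194 29.1 3.4 131.0 29.0 130.6
198 27.3 3.4 130.8 27.4 131.1
202 20.1 3.7 112.2 19.1 108.6
206 19.4 3.6 116.9 19.3 116.4
210 19.3 3.5 123.0 19.1 122.2
214 18.2 3.5 125.3 17.7 124.0
218 16.4 3.5 125.9 16.5 126.2
222 14.8 3.5 126.8 14.9 127.3
226 14.8 3.4 132.0 14.5 131.4
230 13.1 3.4 132.5 13.2 133.0
234 11.1 3.4 132.4 11.1 132.4
238 9.0 3.5 131.9 9.3 132.7
242 7.3 3.5 132.4 7.4 132.7
246 6.3 3.4 134.5 -12.4 92.5
```

View pics/s2c.png

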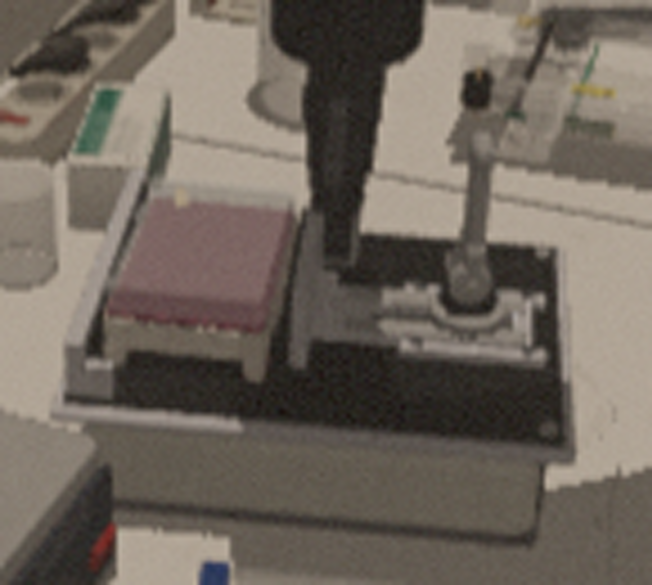

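Emit:
apply_moves:
  plan: [1,-0.006,-0.0013,0,0,1,-0.01,-0.002,0,0,1,-0.01,-0.002,0.04,0,1,-0.01,-0.002,0.08,0,1,-0.01,-0.002,0.12,0,1,-0.04,-0.009,0.137,0,1,-0.08,-0.018,0.137,0,1,-0.11,-0.025,0.137,0]

```text
clock: 5.52
position: [491.3, 90.9, 261.9]
ee_rot: [0.994, 0.111, 0.003, -0.001]
contact_force: [-1.2, -0.1, 0.4]
gripper_width: 0.0
```

Emit:
apply_moves:
  plan: [0,-0.028,-0.006,0,0,0,-0.028,-0.006,0,0,0,-0.028,-0.006,0,0,0,-0.028,-0.006,0,0]

```text
clock: 5.85
position: [464.7, 85.1, 261.0]
ee_rot: [0.994, 0.111, 0.002, -0.001]
contact_force: [-0.6, -0.1, -0.2]
gripper_width: 42.7
```

```bash
python3 - <<'E'
from h import *
s,im=snap('wrist','w4');X,Y,Z=sh(wristW(s,im));print(sh(s['position']),s['contact_force'],s['wrist_torque'],s['gripper_width'])
m=(abs(X+76)<22)&(abs(Y)<25)&(Z>195)&(Z<212)
P=np.c_[X[m],Y[m]];print(m.sum(),P.mean(0),Z[m].mean(),cv2.minAreaRect(P.astype(np.float32)))
e=np.linalg.eigh(np.cov(P.T));print(e)
vv,uu=np.nonzero(m);print(vv.min(),vv.max(),uu.min(),uu.max())
m=(X>-2)&(X<25)&(abs(Y)<70)&(Z>127)&(Z<145);print('jaw',np.percentile(X[m],[1,99]))
cv2.imwrite('pics/w4c.png',cv2.resize(im['color'][max(0,vv.min()-40):vv.max()+60,uu.min()-50:uu.max()+50,::-1],None,fx=4,fy=4))
E
```

```text
(np.float64(-140.653076726053), np.float64(0.36148963142213475), array(261.01767409)) [-0.63189477 -0.14978485 -0.16388972] [ 0.04157998 -0.02073311  0.02093762] 42.69342275562237
675 [-75.4821628    1.29387668] 199.91734475414668 ((-75.54994201660156, 1.5027799606323242), (11.910432815551758, 23.63997459411621), 6.744663715362549)
EighResult(eigenvalues=array([10.3648766 , 39.28711941]), eigenvectors=array([[-0.99205856, -0.12577686],
       [-0.12577686,  0.99205856]]))
106 127 298 335
jaw [5.48015613 9.21212608]
```

View pics/w4c.png

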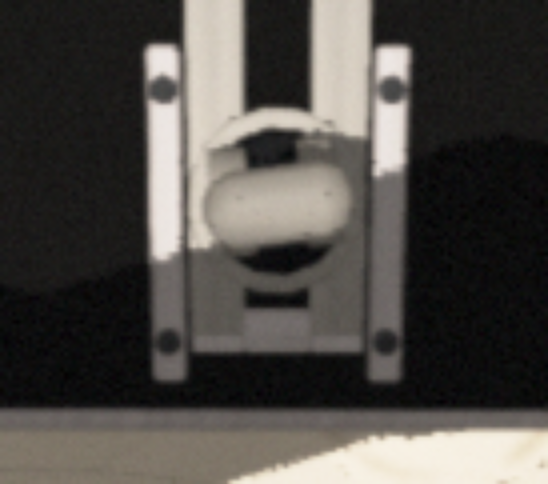

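Emit:
apply_moves:
  plan: [-1,0.01,0.002,0,7,-1,0.02,0.005,0,14,-1,0.03,0.007,0,21,-1,0.04,0.009,0,28,-1,0.05,0.011,0,35,-1,0.06,0.014,0,42,-1,0.0635,0.0145,0,49,-1,0.0635,0.0145,0,56]

```text
clock: 6.57
position: [529.3, 99.6, 259.1]
ee_rot: [0.824, 0.567, -0.0, 0.0]
contact_force: [0.2, -0.7, 0.2]
gripper_width: 85.3
```

Emit:
apply_moves:
  plan: [-1,0,0,0,7,-1,0,0,0,14,-1,0,0,0,21,-1,0,0,0,28,-1,0,0,0,35,-1,0,0,0,40,-1,0,0,0,40,-1,0,0,0,40]

```text
clock: 7.23
position: [528.0, 99.2, 259.7]
ee_rot: [0.583, 0.812, -0.0, -0.0]
contact_force: [-1.0, -0.0, 0.0]
gripper_width: 85.5
```

```bash
python3 - <<'E'
from h import *
s,im=snap('wrist','w5');print(s['position'],sh(s['position']),s['joints'],s['contact_force'],s['wrist_torque'],s['gripper_width'])
t=R.from_quat(s['ee_rot']).as_matrix()[:,0];print(np.degrees(np.arctan2(t[1],t[0])))
E
```

```text
[527.97216935  99.2442879  259.65850707] (np.float64(-75.79176639120956), np.float64(0.11449176664245542), array(259.65850707)) [ 4.87862029e-01  2.15447224e-01 -1.61070875e-01  5.30253996e-05
 -1.19470160e+00  2.97864492e+00] [-0.96178395 -0.01862129  0.00913484] [ 0.01619419 -0.0548734   0.01442283] 85.53275470834294
108.61733583590224
```

View pics/w5.png

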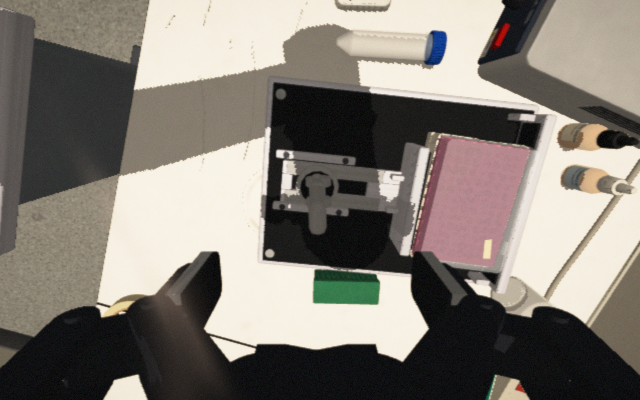

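The lever tip, at (317,225), is centred between the open fingers. I'll descend and grip.

Emit:
apply_moves:
  plan: [-1,0,0,-0.03,0,-1,0,0,-0.06,0,-1,0,0,-0.09,0,-1,0,0,-0.097,0,-1,0,0,-0.097,0,0.3,0,0,-0.097,0,0.6,0,0,-0.097,0,1,0,0,-0.097,0]

```text
clock: 7.95
position: [528.3, 99.4, 165.3]
ee_rot: [0.582, 0.813, 0.002, 0.001]
contact_force: [0.2, -0.1, -0.4]
gripper_width: 51.4
```

Emit:
apply_moves:
  plan: [1,0,0,0,0,1,0,0,0,0,1,0,0,0,0,1,0,0,0,0]

```text
clock: 8.28
position: [528.0, 99.3, 164.2]
ee_rot: [0.582, 0.813, 0.001, 0.001]
contact_force: [1.5, 0.6, 1.6]
gripper_width: 11.4
```

```bash
cat >> h.py <<'E'
def rep():
    s=arm.read_state();t=R.from_quat(s['ee_rot']).as_matrix();
    print(s['clock'],s['position'].round(2),'F',s['contact_force'].round(2),'T',s['wrist_torque'].round(3),'w',round(s['gripper_width'],1),'yaw',np.degrees(np.arctan2(t[1,0],t[0,0])).round(1),'j6',s['joints'][5].round(3),'tz',s['joint_efforts'][5].round(3),'tilt',t[:2,2].round(4))
E
python3 -c "
from h import *
rep()"
```

```text
8.2833 [528.01  99.34 164.16] F [1.51 0.64 1.59] T [ 0.176 -0.444 -0.029] w 11.4 yaw 108.8 j6 2.981 tz -0.013 tilt [0.0029 0.001 ]
```

Emit:
apply_moves:
  plan: [1,0,0,-0.0002,-6,1,0,0,-0.0003,-12,1,0,0,-0.0005,-18,1,0,0,-0.0007,-24,1,0,0,-0.0008,-30,1,0,0,-0.001,-36,1,0,0,-0.0012,-42,1,0,0,-0.0013,-48]

```text
clock: 8.95
position: [528.4, 99.5, 162.8]
ee_rot: [0.864, 0.504, 0.002, 0.0]
contact_force: [2.5, 0.8, 0.1]
gripper_width: 11.6
```

```bash
python3 -c "
from h import *
rep()"
```

```text
8.95 [528.39  99.49 162.84] F [2.51 0.76 0.13] T [ 0.168 -0.639  0.005] w 11.6 yaw 60.5 j6 2.138 tz 0.768 tilt [0.0035 0.0011]
```

Emit:
apply_moves:
  plan: [1,0,0,-0.0002,-6,1,0,0,-0.0003,-12,1,0,0,-0.0005,-18,1,0,0,-0.0007,-24]

```text
clock: 9.28
position: [528.5, 99.5, 162.2]
ee_rot: [0.95, 0.313, 0.002, 0.0]
contact_force: [3.1, -0.5, 1.0]
gripper_width: 10.9
```

```bash
python3 -c "
from h import *
rep()"
```

```text
9.2833 [528.54  99.45 162.16] F [ 3.05 -0.5   1.04] T [ 0.12  -0.721  0.006] w 10.9 yaw 36.5 j6 1.719 tz 0.769 tilt [0.0038 0.0011]
```

Emit:
apply_moves:
  plan: [1,0,0,-0.0002,-6,1,0,0,-0.0003,-12,1,0,0,-0.0005,-18,1,0,0,-0.0007,-24]

```text
clock: 9.62
position: [528.7, 99.4, 161.5]
ee_rot: [0.994, 0.109, 0.002, -0.0]
contact_force: [2.7, -0.2, 0.2]
gripper_width: 11.3
```

```bash
python3 -c "
from h import *
rep()"
```

```text
9.6167 [528.69  99.39 161.5 ] F [ 2.65 -0.2   0.21] T [-0.043 -0.875  0.074] w 11.3 yaw 12.5 j6 1.3 tz 0.769 tilt [0.0041 0.001 ]
```

Emit:
apply_moves:
  plan: [1,0,0,-0.0002,-6,1,0,0,-0.0003,-12,1,0,0,-0.0005,-18,1,0,0,-0.0007,-24]

```text
clock: 9.95
position: [528.8, 99.2, 160.9]
ee_rot: [0.995, -0.1, 0.002, -0.001]
contact_force: [3.4, -0.5, 1.6]
gripper_width: 11.2
```

```bash
python3 -c "
from h import *
rep()"
```

```text
9.95 [528.79  99.24 160.88] F [ 3.44 -0.5   1.63] T [-0.24  -1.     0.126] w 11.2 yaw -11.5 j6 0.882 tz 0.728 tilt [0.0043 0.0007]
```

Emit:
apply_moves:
  plan: [1,0,0,-0.0002,-5,1,0,0,-0.0003,-10,1,0,0,-0.0004,-15,1,0,0,-0.0004,-15]

```text
clock: 10.28
position: [528.8, 99.1, 160.5]
ee_rot: [0.974, -0.227, 0.002, -0.001]
contact_force: [4.3, -2.2, 1.2]
gripper_width: 11.3
```

```bash
python3 -c "
from h import *
rep()"
```

```text
10.2833 [528.78  99.06 160.55] F [ 4.26 -2.21  1.18] T [-0.351 -1.198 -0.066] w 11.3 yaw -26.3 j6 0.623 tz -0.461 tilt [0.0042 0.0005]
```

Emit:
apply_moves:
  plan: [1,0,0,-0.0002,-5,1,0,0,-0.0003,-10,1,0,0,-0.0004,-15]

```text
clock: 10.53
position: [528.8, 99.0, 160.2]
ee_rot: [0.936, -0.352, 0.002, -0.001]
contact_force: [4.0, -1.9, 1.4]
gripper_width: 11.3
```

```bash
python3 -c "
from h import *
rep()"
```

```text
10.5333 [528.75  99.   160.2 ] F [ 3.96 -1.94  1.44] T [-0.583 -1.186  0.216] w 11.3 yaw -41.3 j6 0.362 tz 0.451 tilt [0.0042 0.0002]
```

Emit:
apply_moves:
  plan: [1,0,0,-0.0002,-5,1,0,0,-0.0003,-10,1,0,0,-0.0004,-15]

```text
clock: 10.78
position: [528.7, 98.9, 159.9]
ee_rot: [0.882, -0.471, 0.002, -0.001]
contact_force: [3.6, -1.5, 1.4]
gripper_width: 11.4
```

```bash
python3 -c "
from h import *
rep()"
```

```text
10.7833 [528.69  98.91 159.91] F [ 3.64 -1.48  1.35] T [-0.613 -1.046  0.373] w 11.4 yaw -56.2 j6 0.1 tz 0.324 tilt [ 0.004  -0.0001]
```

Emit:
apply_moves:
  plan: [1,0,0,0,0]

```text
clock: 10.87
position: [528.6, 98.9, 159.9]
ee_rot: [0.882, -0.47, 0.002, -0.001]
contact_force: [4.0, -2.7, 2.3]
gripper_width: 11.4
```

```bash
python3 -c "
from h import *
for i in range(4):
  rep(); arm.get_image('top')"
```

```text
10.8667 [528.62  98.9  159.89] F [ 4.03 -2.68  2.32] T [-0.719 -1.252  0.158] w 11.4 yaw -56.1 j6 0.102 tz -0.673 tilt [ 0.0039 -0.    ]
10.9167 [528.57  98.94 159.87] F [ 4.48 -2.13  3.17] T [-0.741 -1.33   0.085] w 11.3 yaw -56.0 j6 0.105 tz -0.295 tilt [0.0038 0.0001]
10.9667 [528.52  98.96 159.85] F [ 4.18 -2.96  3.39] T [-0.83  -1.44   0.153] w 11.1 yaw -56.0 j6 0.105 tz -0.156 tilt [0.0037 0.0002]
11.0167 [528.5   98.96 159.85] F [ 4.19 -3.23  4.62] T [-0.823 -1.401  0.114] w 11.1 yaw -56.0 j6 0.104 tz -0.15 tilt [0.0036 0.0003]
```

Emit:
apply_moves:
  plan: [1,0,0,-0.0001,-4,1,0,0,-0.0002,-8,1,0,0,-0.0003,-12]

```text
clock: 11.32
position: [528.4, 98.9, 159.6]
ee_rot: [0.828, -0.56, 0.001, -0.001]
contact_force: [4.9, -3.0, 5.2]
gripper_width: 11.5
```

```bash
python3 -c "
from h import *
for i in range(5):
  rep(); arm.get_image('top')"
```

```text
11.3167 [528.43  98.91 159.61] F [ 4.89 -3.02  5.17] T [-0.817 -1.344  0.476] w 11.5 yaw -68.1 j6 -0.108 tz 0.105 tilt [ 0.0035 -0.0001]
11.3667 [528.41  98.93 159.58] F [ 4.5  -2.1   3.36] T [-0.877 -1.309  0.289] w 11.3 yaw -68.3 j6 -0.11 tz -0.548 tilt [ 0.0034 -0.0001]
11.4167 [528.41  98.9  159.6 ] F [ 4.98 -3.43  3.45] T [-0.909 -1.346  0.249] w 11.2 yaw -68.1 j6 -0.106 tz -0.495 tilt [ 0.0034 -0.0001]
11.4667 [528.4   98.91 159.59] F [ 5.17 -3.55  3.55] T [-0.924 -1.35   0.248] w 11.5 yaw -68.0 j6 -0.105 tz -0.286 tilt [0.0035 0.    ]
11.5167 [528.39  98.91 159.58] F [ 4.56 -2.66  3.64] T [-0.908 -1.383  0.247] w 11.1 yaw -68.0 j6 -0.105 tz -0.243 tilt [ 0.0034 -0.    ]
```

Emit:
apply_moves:
  plan: [1,0,0,-0.0001,-4,1,0,0,-0.0002,-8,1,0,0,-0.0003,-11]

```text
clock: 11.82
position: [528.4, 98.8, 159.4]
ee_rot: [0.771, -0.637, 0.001, -0.001]
contact_force: [3.9, -2.3, 5.4]
gripper_width: 11.4
```

```bash
python3 -c "
from h import *
for i in range(5):
  rep(); arm.get_image('top')"
```

```text
11.8167 [528.37  98.84 159.37] F [ 3.87 -2.27  5.36] T [-0.884 -1.23   0.586] w 11.4 yaw -79.1 j6 -0.299 tz -0.194 tilt [ 0.0034 -0.0003]
11.8667 [528.34  98.89 159.34] F [ 3.62 -3.44  4.89] T [-0.969 -1.301  0.414] w 11.0 yaw -79.2 j6 -0.301 tz -0.542 tilt [ 0.0033 -0.0002]
11.9167 [528.32  98.88 159.33] F [ 5.01 -4.01  5.45] T [-1.022 -1.342  0.328] w 11.5 yaw -79.0 j6 -0.297 tz -0.503 tilt [ 0.0033 -0.0001]
11.9667 [528.28  98.86 159.34] F [ 3.98 -3.01  4.94] T [-1.01  -1.329  0.288] w 11.2 yaw -79.0 j6 -0.296 tz -0.336 tilt [ 0.0032 -0.0001]
12.0167 [528.29  98.85 159.33] F [ 4.27 -2.01  4.78] T [-0.964 -1.316  0.298] w 11.7 yaw -79.0 j6 -0.296 tz -0.302 tilt [ 0.0032 -0.0001]
```

Held static torque is about 0.30 N·m, and it read 0.4–0.58 while turning, so the bolt is snug. Next I release, rise, turn back, and place the closed fingers behind the lever.

Emit:
apply_moves:
  plan: [-1,0,0,0,0,-1,0,0,0,0,-1,0,0,0,0,-1,0,0,0,0,-1,0,0,0.03,0,-1,0,0,0.06,0,-1,0,0,0.09,7,-1,0,0,0.09,14]

```text
clock: 12.73
position: [529.7, 99.8, 254.4]
ee_rot: [0.844, -0.536, 0.004, -0.004]
contact_force: [0.1, 0.2, 0.5]
gripper_width: 85.4
```

Emit:
apply_moves:
  plan: [1,0.006,0.001,0,7,1,0.012,0.002,0,14,1,0.018,0.004,0,21,1,0.023,0.005,0,28,1,0.023,0.005,0,35,1,0.023,0.005,0,42,1,0.023,0.005,0,49,1,0.023,0.005,0,56]

```text
clock: 13.4
position: [549.3, 104.0, 247.3]
ee_rot: [0.997, -0.077, -0.001, 0.0]
contact_force: [0.3, -0.4, 0.3]
gripper_width: -0.1
```

Emit:
apply_moves:
  plan: [1,0,0,0,7,1,0,0,0,14,1,0,0,0,21,1,0,0,0,22,1,0,0,0,22,1,0,0,0,22]

```text
clock: 13.9
position: [549.7, 104.0, 247.8]
ee_rot: [0.994, 0.11, -0.0, -0.0]
contact_force: [0.3, 0.3, 0.6]
gripper_width: 0.1
```

```bash
python3 - <<'E'
from h import *
rep();s,im=snap('wrist','w6');print(sh(s['position']))
s2,i2=snap('side','s6')
cv2.imwrite('pics/s6c.png',cv2.resize(i2['color'][130:280,255:400,::-1],None,fx=4,fy=4,interpolation=cv2.INTER_CUBIC))
X,Y,Z=sh(world(i2))
for a in range(120,206,10):
    m=(X>-110)&(X<-60)&(abs(Y)<25)&(Z>a)&(Z<a+10);print(a,m.sum(),np.percentile(X[m],[5,50,95]).round(1) if m.sum() else '',Z[m].max() if m.sum() else '')
E
```

```text
13.9 [549.74 103.98 247.79] F [0.35 0.31 0.57] T [-0.02  -0.011 -0.037] w 0.1 yaw 12.6 j6 1.315 tz 0.012 tilt [-0.0009 -0.0001]
(np.float64(-53.516074034700615), np.float64(-0.10152504002025253), array(247.79015999))
120 43 [-85.9 -78.5 -69.1] 129.2603173436421
130 19 [-80.4 -75.8 -71. ] 139.6077140674654
140 16 [-80.1 -75.9 -72.2] 148.96879651715807
150 18 [-80.8 -76.  -71.5] 158.541736581924
160 16 [-80.2 -76.5 -73. ] 168.47267817447323
170 19 [-81.  -76.4 -71.9] 179.86658014166466
180 19 [-80.6 -76.  -71.4] 189.67432719691317
190 36 [-81.9 -76.2 -70.7] 197.83914506181424
200 0
```

View pics/s6c.png

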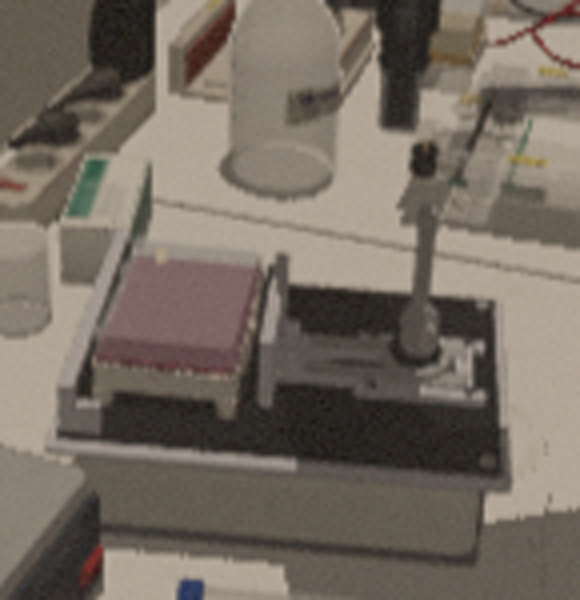

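View pics/w6.png

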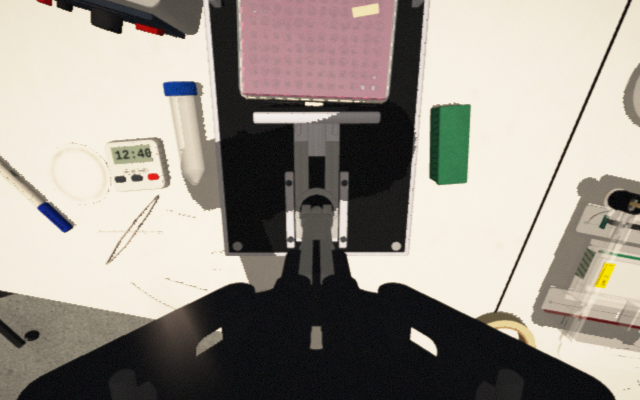

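```bash
python3 - <<'E'
from h import *
for t in list(np.arange(0,1.6,.1)):
    r=70;C=np.array([-75.8,115])+r*np.array([-np.sin(t),np.cos(t)])+5*np.array([np.cos(t),np.sin(t)])
    x=C[0]+11; d=(x+53.5)*u
    print(round(t,2),x.round(1),C[1].round(1),'rel',(d/1000).round(4),'dz',((C[1]-184)/1000).round(4))
E
```

```text
0.0 -59.8 185.0 rel [-0.0061 -0.0014] dz 0.001
0.1 -66.8 185.1 rel [-0.013 -0.003] dz 0.0011
0.2 -73.8 184.6 rel [-0.0198 -0.0045] dz 0.0006
0.3 -80.7 183.4 rel [-0.0265 -0.006 ] dz -0.0006
0.4 -87.5 181.4 rel [-0.0331 -0.0075] dz -0.0026
0.5 -94.0 178.8 rel [-0.0395 -0.009 ] dz -0.0052
0.6 -100.2 175.6 rel [-0.0455 -0.0104] dz -0.0084
0.7 -106.1 171.8 rel [-0.0513 -0.0117] dz -0.0122
0.8 -111.5 167.4 rel [-0.0566 -0.0129] dz -0.0166
0.9 -116.5 162.4 rel [-0.0615 -0.014 ] dz -0.0216
1.0 -121.0 157.0 rel [-0.0658 -0.015 ] dz -0.027
1.1 -124.9 151.2 rel [-0.0696 -0.0158] dz -0.0328
1.2 -128.2 145.0 rel [-0.0729 -0.0166] dz -0.039
1.3 -130.9 138.5 rel [-0.0755 -0.0172] dz -0.0455
1.4 -132.9 131.8 rel [-0.0775 -0.0176] dz -0.0522
1.5 -134.3 124.9 rel [-0.0788 -0.0179] dz -0.0591
```

Emit:
apply_moves:
  plan: [1,0,0,-0.03,0,1,0,0,-0.055,0,1,0,0,-0.064,0,1,0,0,-0.064,0,1,0,0,-0.064,0]

```text
clock: 14.42
position: [550.5, 103.9, 184.6]
ee_rot: [0.994, 0.111, 0.0, 0.0]
contact_force: [-0.1, 0.3, 1.1]
gripper_width: -0.2
```

Emit:
apply_moves:
  plan: [1,-0.007,-0.0016,0,0,1,-0.0105,-0.0024,0,0,1,-0.014,-0.0032,0,0,1,-0.0175,-0.004,0,0,1,-0.021,-0.0047,0,0,1,-0.024,-0.0054,-0.0005,0,1,-0.0275,-0.0062,-0.001,0,1,-0.034,-0.0077,-0.003,0]

```text
clock: 15.08
position: [519.2, 97.4, 183.6]
ee_rot: [0.994, 0.112, 0.005, -0.001]
contact_force: [5.4, 0.7, 0.5]
gripper_width: 0.0
```

```bash
python3 - <<'E'
from h import *
rep();s2,i2=snap('side','s7');print(sh(s2['position']))
cv2.imwrite('pics/s7c.png',cv2.resize(i2['color'][130:280,255:400,::-1],None,fx=4,fy=4,interpolation=cv2.INTER_CUBIC))
E
```

```text
15.0833 [519.22  97.42 183.55] F [5.39 0.66 0.49] T [ 0.188 -1.749 -0.015] w 0.0 yaw 12.8 j6 1.3 tz 0.027 tilt [0.0095 0.003 ]
(np.float64(-84.73002728585952), np.float64(0.27337133674474146), array(183.55087399))
```

View pics/s7c.png

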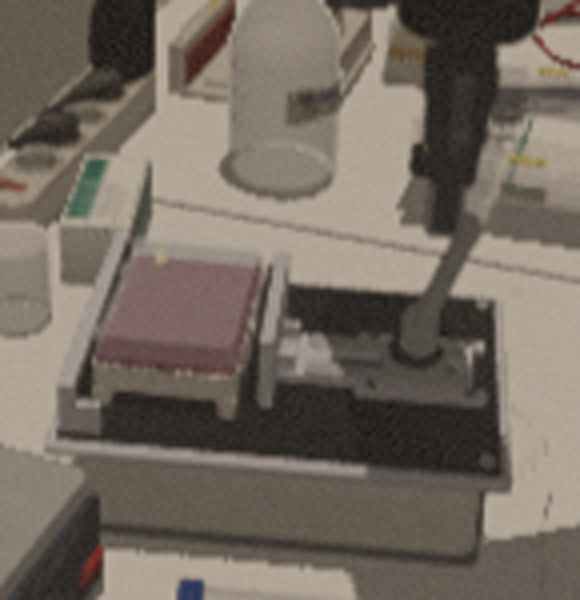

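Emit:
apply_moves:
  plan: [1,-0.0055,-0.0013,-0.002,0,1,-0.0115,-0.0027,-0.005,0,1,-0.0173,-0.004,-0.009,0,1,-0.0226,-0.0052,-0.0135,0,1,-0.0275,-0.0063,-0.0185,0,1,-0.032,-0.0073,-0.024,0,1,-0.0356,-0.0081,-0.03,0,1,-0.039,-0.0089,-0.036,0]

```text
clock: 15.8
position: [477.2, 87.3, 147.5]
ee_rot: [0.994, 0.112, 0.001, -0.0]
contact_force: [-1.2, 0.8, 8.0]
gripper_width: 0.3
```

Emit:
apply_moves:
  plan: [1,-0.0026,-0.0006,-0.0065,0,1,-0.0046,-0.001,-0.013,0,1,-0.006,-0.0013,-0.02,0,1,-0.006,-0.0013,-0.021,0]

```text
clock: 16.13
position: [470.0, 85.6, 124.9]
ee_rot: [0.994, 0.111, -0.0, 0.0]
contact_force: [-1.7, -0.4, 6.2]
gripper_width: -0.4
```

```bash
python3 - <<'E'
from h import *
rep();s2,i2=snap('side','s8');print(sh(s2['position']))
cv2.imwrite('pics/s8c.png',cv2.resize(i2['color'][130:280,255:400,::-1],None,fx=4,fy=4,interpolation=cv2.INTER_CUBIC))
E
```

```text
16.1333 [470.03  85.59 124.93] F [-1.69 -0.4   6.23] T [-0.054  0.699  0.022] w -0.4 yaw 12.8 j6 1.272 tz -0.004 tilt [-0.0009 -0.0006]
(np.float64(-135.32366877650017), np.float64(-0.3420901915934138), array(124.93133814))
```

View pics/s8c.png

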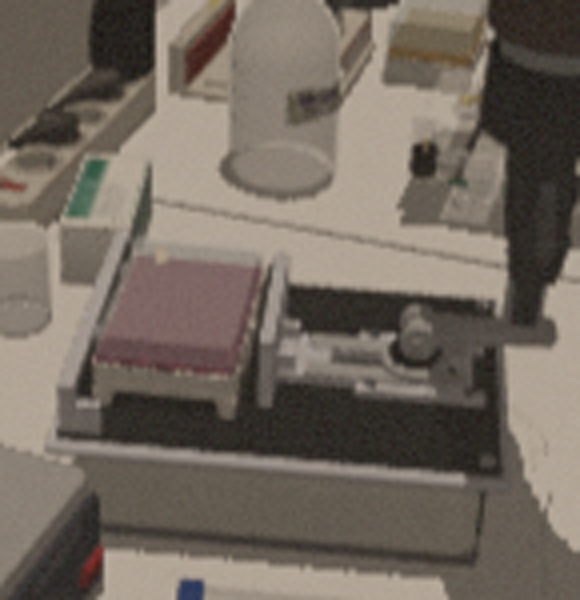

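Nearly flat. I'll press down further until it meets the stop, where the force rises.

Emit:
apply_moves:
  plan: [1,0,0,-0.001,0,1,0,0,-0.002,0,1,0,0,-0.003,0]

```text
clock: 16.43
position: [469.8, 85.4, 122.7]
ee_rot: [0.994, 0.111, -0.001, 0.001]
contact_force: [-4.5, 0.3, 11.2]
gripper_width: 0.2
```

Emit:
apply_moves:
  plan: [1,0,0,-0.001,0,1,0,0,-0.002,0,1,0,0,-0.003,0]

```text
clock: 16.68
position: [470.5, 85.5, 121.0]
ee_rot: [0.994, 0.112, -0.0, 0.001]
contact_force: [-6.6, -0.5, 19.8]
gripper_width: 0.1
```

Emit:
apply_moves:
  plan: [1,0,0,-0.001,0,1,0,0,-0.0015,0,1,0,0,-0.0015,0]

```text
clock: 16.93
position: [470.4, 85.4, 120.6]
ee_rot: [0.994, 0.112, -0.0, 0.001]
contact_force: [-7.6, -0.1, 24.2]
gripper_width: 0.1
```

Emit:
apply_moves:
  plan: [1,0,0,0.01,0,1,0,0,0.04,0,1,0,0,0.08,0,1,0,0,0.12,0,1,-0.03,0.03,0.15,0,1,-0.04,0.06,0.15,0,1,-0.04,0.09,0.15,0,1,-0.04,0.12,0.15,0]

```text
clock: 17.6
position: [429.4, 206.7, 268.5]
ee_rot: [0.994, 0.111, 0.001, -0.001]
contact_force: [0.5, -0.5, -0.3]
gripper_width: -0.2
```

Emit:
apply_moves:
  plan: [1,-0.02,0.03,0,0,1,-0.02,0.06,0,0,1,-0.02,0.09,0,0,1,-0.02,0.12,0,0,1,-0.02,0.12,0,0,1,-0.02,0.12,0,0]

```text
clock: 18.1
position: [410.0, 326.5, 266.2]
ee_rot: [0.994, 0.112, -0.001, 0.001]
contact_force: [0.1, -0.8, 0.2]
gripper_width: -0.0
```

```bash
python3 - <<'E'
from h import *
rep();s2,i2=snap('side','s9');s1,i1=snap('top','t9')
cv2.imwrite('pics/s9c.png',cv2.resize(i2['color'][130:280,255:400,::-1],None,fx=4,fy=4,interpolation=cv2.INTER_CUBIC))
cv2.imwrite('pics/t9c.png',cv2.resize(i1['color'][140:290,245:410,::-1],None,fx=4,fy=4,interpolation=cv2.INTER_CUBIC))
for n,i in (('side',i2),('top',i1)):
    X,Y,Z=sh(world(i))
    for a in range(-165,-60,10):
        m=(X>a)&(X<a+10)&(abs(Y)<13)&(Z>108)&(Z<140);print(n,a,m.sum(),np.percentile(Z[m],[10,50,90]).round(1) if m.sum() else '',np.percentile(Y[m],[2,50,98]).round(1) if m.sum() else '')
m=(X>-2)&(X<25)&(abs(Y)<70)&(Z>125)&(Z<145);print('jaw',np.percentile(X[m],[1,99]))
m=(X>22.5)&(X<110)&(abs(Y)<75)&(Z>124)&(Z<145);print('rack',cv2.minAreaRect(np.c_[X[m],Y[m]].astype(np.float32)))
E
```

```text
18.1 [409.98 326.48 266.18] F [ 0.13 -0.79  0.19] T [-0.086  0.018  0.033] w -0.0 yaw 12.9 j6 0.814 tz -0.022 tilt [-0.0019 -0.0017]
side -165 7 [118.4 123.8 124.6] [-5.7  8.1  9.4]
side -155 32 [118.1 124.7 126.1] [-7.1  7.1 11.8]
side -145 38 [116.4 123.2 124.9] [-8.3  6.3 11.3]
side -135 29 [119.8 123.2 124.2] [-8.4  6.1 11.5]
side -125 28 [118.3 122.2 123.6] [-8.2  6.8 11.8]
side -115 29 [116.5 121.7 123.2] [-6.2  5.5 11.9]
side -105 38 [116.1 121.5 122.9] [-9.4  5.8 11.7]
side -95 36 [112.8 121.6 123.4] [-8.4  8.8 12.7]
side -85 36 [112.2 123.6 125.2] [-12.3   5.9  12.8]
side -75 30 [115.3 120.4 124.7] [-11.5  -1.5  12.9]
side -65 0  
top -165 5 [122.  124.4 124.7] [-7.  -2.5  1.7]
top -155 48 [122.3 124.8 126.8] [-10.7   0.3  10.4]
top -145 44 [121.6 123.6 125.7] [-10.6   0.    9.7]
top -135 46 [121.3 123.7 126. ] [-10.3   0.2  10.4]
top -125 45 [121.3 123.1 125.1] [-10.6  -0.5   9.8]
top -115 46 [120.9 123.2 124.4] [-10.4   0.2  10. ]
top -105 48 [119.9 122.1 124.5] [-11.3  -0.4  11. ]
top -95 50 [120.5 122.6 124.7] [-12.1   0.1  12.2]
top -85 53 [119.9 124.2 127.2] [-12.1  -0.2  12.5]
top -75 45 [119.6 123.8 126.3] [-12.5   0.3  12.3]
top -65 1 [113.9 113.9 113.9] [-12.2 -12.2 -12.2]
jaw [ 6.38937763 24.70943894]
rack ((66.21981811523438, 0.6386833190917969), (118.88610076904297, 82.62635803222656), 87.68924713134766)
```

View pics/s9c.png

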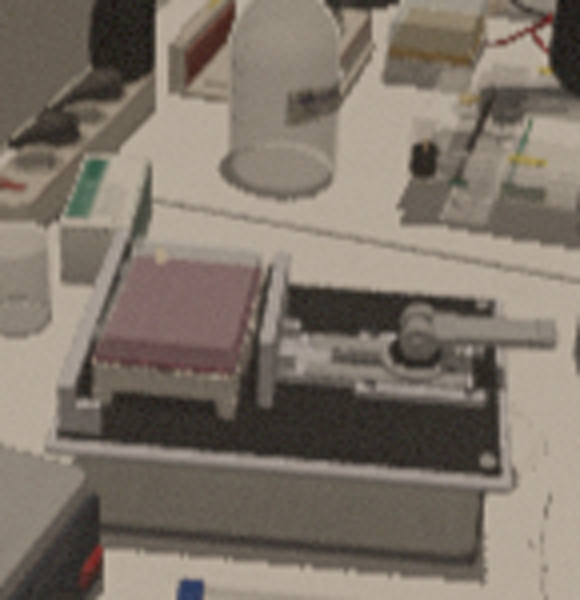

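View pics/t9c.png

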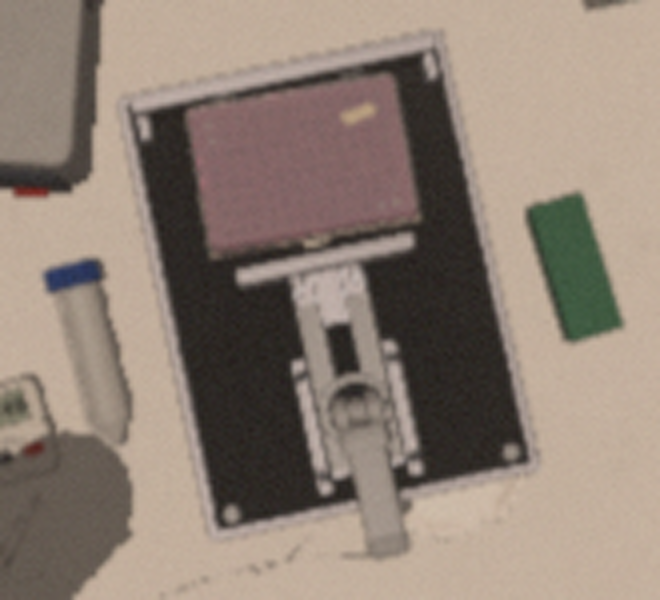

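The lever slope of about 0.05 rad matches its 1.52 stop. The rack seems to sit about 2° askew, so I'll measure that with a close wrist view before handing in.

Emit:
apply_moves:
  plan: [1,0.035,-0.02,0.01,0,1,0.07,-0.04,0.01,0,1,0.1,-0.07,0.01,0,1,0.12,-0.1,0.01,0,1,0.14,-0.13,0.01,0,1,0.16,-0.16,0.01,0,1,0.18,-0.19,0.01,0,1,0.2,-0.21,0.01,0]

```text
clock: 18.87
position: [610.8, 111.9, 277.4]
ee_rot: [0.994, 0.11, -0.0, 0.0]
contact_force: [-0.7, 0.4, -0.7]
gripper_width: 0.3
```

Emit:
apply_moves:
  plan: [1,0,0,0,0,1,0,0,0,0,1,0,0,0,0]

```text
clock: 19.12
position: [610.3, 115.2, 276.7]
ee_rot: [0.994, 0.11, -0.0, -0.0]
contact_force: [0.6, 0.1, -1.1]
gripper_width: -0.4
```

```bash
python3 - <<'E'
from h import *
rep();s,im=snap('wrist','w10');W=wristW(s,im);X,Y,Z=sh(W)
np.save('pics/w10W.npy',np.stack([X,Y,Z],-1))
c=im['color'];hsv=cv2.cvtColor(c,cv2.COLOR_RGB2HSV)
def line(m,ax,name):
    # fit X as fn of Y
    p=np.polyfit(Y[m],X[m],1);print(name,m.sum(),'slope',p.round(4),'->deg',np.degrees(np.arctan(p[0])).round(2))
# pink region edges
pm=((hsv[...,0]>150)|(hsv[...,0]<8))&(hsv[...,1]>50)&(Z>122)&(Z<145)&(X>15)&(X<115)&(abs(Y)<75)
pm=cv2.morphologyEx(pm.astype(np.uint8),cv2.MORPH_CLOSE,np.ones((15,15)))>0
print(cv2.minAreaRect(np.c_[X[pm],Y[pm]].astype(np.float32)))
fr=[];bk=[]
for y in range(-50,51,5):
    m=pm&(abs(Y-y)<1.5)
    fr.append(np.percentile(X[m],1));bk.append(np.percentile(X[m],99))
ys=np.arange(-50,51,5);print('front',np.polyfit(ys,fr,1),'back',np.polyfit(ys,bk,1))
sb=[];jf=[];sf=[]
for y in ys:
    m=(abs(Y-y)<1.5)&(Z>112)&(Z<124)&(X>106)&(X<140);sb.append(np.percentile(X[m],99));sf.append(np.percentile(X[m],3))
    m=(abs(Y-y)<1.5)&(Z>127)&(Z<138)&(X>0)&(X<21);jf.append(np.percentile(X[m],97))
print('stop back',np.polyfit(ys,sb,1),'stop front',np.polyfit(ys,sf,1),'jaw front',np.polyfit(ys,jf,1))
E
```

```text
19.1167 [610.28 115.19 276.74] F [ 0.61  0.15 -1.08] T [-0.019  0.061  0.023] w -0.4 yaw 12.7 j6 1.346 tz 0.001 tilt [-0.0007  0.0001]
((60.6072998046875, 1.5881195068359375), (110.45785522460938, 88.8407211303711), 88.0550308227539)
front [ 0.08543394 21.99182885] back [3.19748659e-02 1.03957374e+02]
stop back [1.29650443e-03 1.23908354e+02] stop front [2.40249191e-02 1.09993107e+02] jaw front [ 0.01774787 14.95193095]
```

View pics/w10.png

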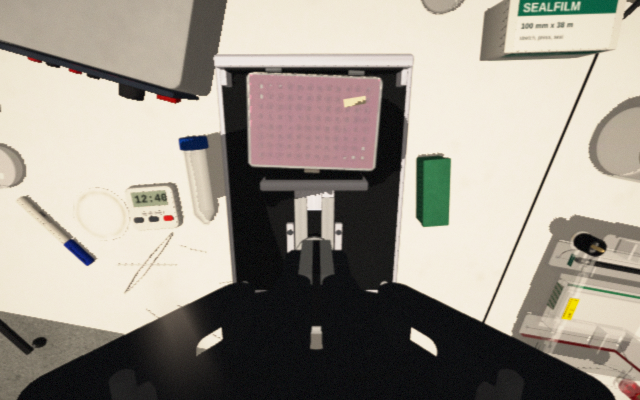

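```bash
python3 - <<'E'
from h import *
d=np.load('pics/w10.npz');c=d['color'][:,:,::-1]
o=c[45:205,205:420];o=np.clip(o.astype(float)*1.0,0,255);o=255*(o/255)**0.5
cv2.imwrite('pics/w10c.png',cv2.resize(o.astype(np.uint8),None,fx=3.6,fy=3.6,interpolation=cv2.INTER_CUBIC))
E
```

```text
(no output)
```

View pics/w10c.png

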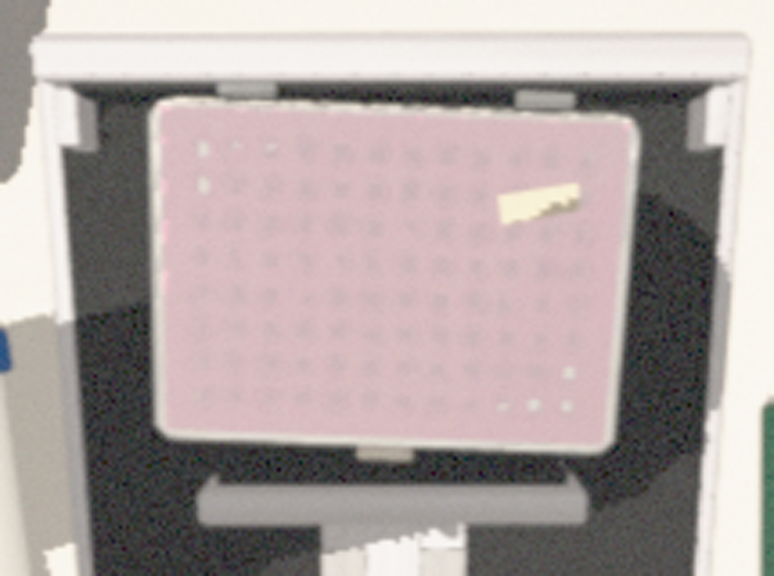

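```bash
python3 - <<'E'
from h import *
for tag in ('w1','w3','w10'):
    d=np.load(f'pics/{tag}.npz');X,Y,Z=sh(wristW(dict(ee_rot=d['rot'],position=d['pos']),d))
    for y in (-70,-65,0,65,70):
        m=(abs(Y-y)<2)&(X>104)&(X<135)&(Z>80)
        o=[]
        for z in range(84,122,4):
            k=m&(abs(Z-z-2)<2)
            o.append((z,int(k.sum()),np.median(X[k]).round(1)) if k.sum() else (z,0))
        print(tag,y,o)
E
```

```text
w1 -70 [(84, 11, np.float64(109.3)), (88, 0), (92, 4, np.float64(112.0)), (96, 4, np.float64(112.1)), (100, 5, np.float64(111.9)), (104, 6, np.float64(112.0)), (108, 4, np.float64(112.0)), (112, 22, np.float64(113.8)), (116, 49, np.float64(119.2)), (120, 0)]
w1 -65 [(84, 12, np.float64(111.4)), (88, 0), (92, 5, np.float64(112.2)), (96, 4, np.float64(112.1)), (100, 4, np.float64(111.9)), (104, 7, np.float64(112.0)), (108, 5, np.float64(112.1)), (112, 20, np.float64(113.6)), (116, 50, np.float64(118.9)), (120, 0)]
w1 0 [(84, 2, np.float64(111.9)), (88, 0), (92, 4, np.float64(112.2)), (96, 4, np.float64(112.0)), (100, 6, np.float64(112.0)), (104, 2, np.float64(112.1)), (108, 6, np.float64(111.9)), (112, 20, np.float64(113.5)), (116, 57, np.float64(119.2)), (120, 0)]
w1 65 [(84, 7, np.float64(108.0)), (88, 4, np.float64(112.1)), (92, 4, np.float64(112.2)), (96, 4, np.float64(112.1)), (100, 4, np.float64(112.0)), (104, 5, np.float64(112.0)), (108, 7, np.float64(112.1)), (112, 18, np.float64(113.7)), (116, 50, np.float64(119.2)), (120, 0)]
w1 70 [(84, 11, np.float64(107.0)), (88, 4, np.flo
[... 1432 characters left out ...]
96, 3, np.float64(112.1)), (100, 1, np.float64(112.0)), (104, 4, np.float64(112.1)), (108, 3, np.float64(112.3)), (112, 20, np.float64(113.6)), (116, 53, np.float64(119.7)), (120, 0)]
w10 65 [(84, 0), (88, 1, np.float64(112.1)), (92, 3, np.float64(112.0)), (96, 1, np.float64(112.1)), (100, 3, np.float64(112.0)), (104, 3, np.float64(112.0)), (108, 4, np.float64(112.2)), (112, 18, np.float64(113.8)), (116, 52, np.float64(119.4)), (120, 0)]
w10 70 [(84, 10, np.float64(109.2)), (88, 3, np.float64(112.1)), (92, 1, np.float64(112.1)), (96, 1, np.float64(112.2)), (100, 3, np.float64(111.9)), (104, 4, np.float64(112.1)), (108, 0), (112, 23, np.float64(113.9)), (116, 49, np.float64(119.6)), (120, 0)]
```

```bash
python3 - <<'E'
from h import *
d=np.load('pics/w10.npz');X,Y,Z=sh(wristW(dict(ee_rot=d['rot'],position=d['pos']),d))
for y in (-42,-30,0,30,42):
    m=(abs(Y-y)<2)&(X>4)&(X<35)
    print(y,[(z,int(k.sum()),np.percentile(X[k],[5,50,95]).round(1)) for z in range(92,136,6) if (k:=m&(abs(Z-z-3)<3)).sum()])
m=(X>27)&(X<105)&(abs(Y)<50)&(Z>122)&(Z<145)
A=np.c_[X[m],Y[m],np.ones(m.sum())];print('lid plane',np.linalg.lstsq(A,Z[m],rcond=None)[0])
E
```

```text
-42 [(92, 4, array([18.8, 18.9, 19. ])), (98, 4, array([19. , 19. , 19.1])), (104, 4, array([19. , 19. , 19.1])), (110, 4, array([18.8, 18.9, 19. ])), (116, 4, array([18.7, 18.9, 19.1])), (122, 22, array([15. , 17.2, 18.9])), (128, 90, array([ 7.1, 25.3, 34.1]))]
-30 [(92, 4, array([18.9, 19. , 19.1])), (98, 3, array([18.8, 18.9, 19. ])), (104, 5, array([18.9, 18.9, 19.2])), (110, 4, array([18.7, 19. , 19.2])), (116, 5, array([19. , 19.1, 19.2])), (122, 22, array([15. , 17.4, 19.1])), (128, 85, array([ 7.1, 14.8, 33.9])), (134, 2, array([12.7, 13.1, 13.5]))]
0 [(104, 1, array([22.3, 22.3, 22.3])), (110, 19, array([19. , 20.8, 22.5])), (116, 4, array([18.9, 19. , 19.1])), (122, 21, array([15.3, 17.4, 18.9])), (128, 77, array([ 7.3, 15.2, 34. ])), (134, 2, array([10.9, 11.7, 12.6]))]
30 [(92, 4, array([18.9, 19.1, 19.2])), (98, 4, array([19. , 19.1, 19.1])), (104, 4, array([19. , 19.1, 19.1])), (110, 3, array([18.9, 19.2, 19.3])), (116, 4, array([19. , 19.1, 19.1])), (122, 23, array([15. , 17.4, 18.9])), (128, 83, array([ 7.3, 14.2, 34. ]))]
42 [(92, 4, array([18.9, 19.1, 19.3])), (98, 4, array([18.8, 19. , 19.1])), (104, 5, array([18.9, 19. , 19.1])), (110, 4, array([18.9, 19.1, 19.2])), (116, 4, array([19. , 19.1, 19.2])), (122, 23, array([15.2, 17.6, 19.1])), (128, 80, array([ 7.4, 14.3, 34. ]))]
lid plane [ 7.18280189e-04 -1.41184309e-03  1.31126951e+02]
```

Jaw face is at 19.0 and stop face at 112.0, a gap of 93.0 mm. The tab touches the jaw, so the rack origin lies between 66.0 and 68.0, inside the allowed 65.0–69.0. The lid is level. Handing in.

```bash
python3 -c "
from h import *
print(arm.job_done()); rep()"
```

```text
the job is handed in; nothing more can be done
None
the job is handed in; nothing more can be done
```

The rack is clamped against the back stop with the bolt snug and the lever folded flat. The job was handed in at about 19 s, and no verdict was reported.

- **Jaw:** I pushed it about 13.5 mm until it stopped moving, at 10–12 N.
- **Bolt:** I turned it about 188° clockwise. The torque held at about 0.30 N·m and read up to 0.59 N·m while turning. I had no direct reading of the foot force on the arm, so snugness is judged from torque alone.
- **Lever:** I folded it to the front until it met its stop, at 24 N on the fingers. Its measured slope of about 0.05 rad matches the 1.52 rad stop.

**Last checks:**
- **Rack:** it is level, with its tab against the jaw. It stands about 2° askew, as it did at the start, and the push did not square it. The jaw-to-stop gap is 93.0 mm against 91 mm for a square rack, so play is at most about 2 mm against the 3 mm limit.
- **Bystanders:** I never went near them. They look unmoved in the pictures, but I did not measure them.
- **Robot:** it ended clear of everything, above the shaker.

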